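Crank the board carriage home under the inspection lens

TASK

Pick up the loose crank key, push it gently all the way down onto the square shaft end on top of the blue gearbox, and wind it clockwise (seen from above) until the carriage with the circuit board has been fed the last few millimetres under the lens and comes up firmly against its end stop. Feel for the stop and do not force the drive; move the carriage only with the crank, and finish with the crank left fully seated on the shaft and let go, the other things on the bench left where they are.

Things in the scene. Friction and masses are not known exactly. Their poses are not given: they have to be found in the camera images.
- crank_hub (a point): centre of the hub of the loose crank key: a dark steel block 32 x 32 mm, 46 mm tall, standing upright on the bench; this point is 23 mm above its underside. z is up, x points along the steel arm to the handle. The flat faces at +-y are free to be gripped over the full height. The arm is 16 mm wide; its top is 9 mm above this point.
- crank_knob (a point): middle of the crank's red handle: an upright cylinder 22 mm in diameter and 42 mm tall which spins freely on its own pin, so it can be gripped firmly while it goes round. Its axis is 60 mm from the hub's axis along the hub's x; this point is 33 mm higher than the hub's centre. The handle's underside is 3 mm above the arm.
- shaft_top (a point): centre of the top face of the upright square brass shaft end, 105 mm above the bench, on the blue gearbox. 16 mm square, sides parallel to this point's x and y, 0.6 mm chamfer round the top. It stands 16 mm above a round steel collar, on which the hub rests when seated: the hub's centre is then 7 mm above this point. Any of the four quarter turns fits.
- jar: bystander: small jar, 50 mm wide, 65 mm tall, origin under its centre
- tape: bystander: yellow roll of tape, 68 mm wide, 22 mm tall, origin under its centre
- spool: bystander: grey spool, 56 mm wide, 42 mm tall, origin under its centre
- heatsink: bystander: finned aluminium heat sink 60 x 50 x 28 mm, origin under its centre
- screwdriver: bystander: screwdriver with an orange handle, lying
- wrench: bystander: steel wrench, lying
- carton: bystander: cardboard box 70 x 110 x 40 mm, origin under its centre
- fixture: the inspection stage, fixed to the bench: origin on the bench under the shaft; z up, y along the rails towards the lens. Blue gearbox 90 x 90 x 82 mm centred on the shaft; base plate 150 mm wide from y = -70 to +330 mm; lens ring (104 mm across) centred at y = 198 mm, its top at 166 mm; its post at x = 62, y = 315 mm.
- windup (a joint): twist in rad of the spring between the square shaft end and its drive, 0 when unloaded, positive when loaded clockwise: 3 N m per rad, which is 50 N at the crank handle per rad.
- crank: the crank key as a whole, about 0.33 kg, origin in the middle of the hub's underside, axes as for the hub point. In the underside opens a square socket, 17.5 mm wide and 21 mm deep, its sides parallel to x and y.
- carriage: the aluminium carriage (130 x 88 mm) with the green circuit board on the two steel rails, its top 61 to 75 mm above the bench; origin on the bench under its middle, axes as the stage. It travels along the stage's y by only 2 mm per turn of the shaft (a fine feed screw); its end stop, hidden in the drive, is to be felt at the crank.
- shaft: the shaft end with its 36 mm collar; origin on the bench below it. Clockwise from above drives the carriage to the lens, with a drag of about 1.5 N at the crank handle; 2.3 to 3 turns remain at the start. At the end stop the resistance at the handle rises by about 0.8 N per mm of further handle travel (a spring in the drive, which unwinds when let go; the carriage stays).
Mind the look-alikes: they are no part of the job. What is shaped like the crank but green is not meant.

How it is judged:
On the way, in this order (a step that is already met when the one before it is completed fails the run):
1. the crank is seated fully down on the square shaft, before the carriage is home (horizontal distance between crank_hub and shaft_top below 0.004 m and z of crank_hub in the frame of shaft_top between 0.003 and 0.011 m and angle between crank_hub's own z axis and vertical below 0.12 rad and y of carriage in the frame of fixture below 0.1872 m), for 0.2 s.
2. with the crank on the shaft the carriage is wound home against its stop (horizontal distance between crank_hub and shaft_top below 0.004 m and z of crank_hub in the frame of shaft_top between 0.003 and 0.011 m and angle between crank_hub's own z axis and vertical below 0.12 rad and y of carriage in the frame of fixture above 0.19063 m), for 0.2 s.
At the end, for the whole second after the job is handed in: The carriage is within 0.1 mm of its end stop (its middle more than 190.63 mm along the rails from the shaft) and the crank sits on the shaft end, upright within 0.12 rad, fully down within 4 mm and within 4 mm of the shaft's axis, at rest and let go (all of step 2 and linear speed of crank below 0.01 m/s and angular speed of crank below 0.1 rad/s and contact force between the fingers and crank below 0.1 N); the robot touches nothing.
It fails at once if the drive is forced: its spring is wound up by more than 0.36 rad (about 18 N at the handle) (value of joint windup above 0.36 rad or value of joint windup below -0.36 rad).
It fails at once if the crank is pressed on the shaft end with more than 30 N before it is seated (contact force between crank and shaft above 30 N and z of crank_hub in the frame of shaft_top above 0.011 m).
It fails at once if the robot moves the carriage itself (contact force between any of the fingers, the arm and carriage above 1 N).
It fails at once if the robot turns the shaft itself without the crank (contact force between any of the fingers, the arm and shaft above 1 N).
It fails at once if a bystander is moved by more than 30 mm (distance of any of jar, tape, spool, heatsink, screwdriver, wrench, carton from where it was at the start of the episode above 0.03 m).
It also fails if it takes over 72 s, if anything falls off the work surface, if the arm or the gripper's body presses on something with over 40 N, if the wrist force passes 120 N, or if a joint passes its speed limit or range.

ROBOT

A 7-joint arm with a two-finger parallel gripper is mounted at the origin on the work surface. World frame = base frame: x ahead of the robot, y to its left, z up, the work surface at z = 0. Lengths are in m, angles in rad, forces in N, time in s.
With the tool pointing down it reaches from about 0.425 to 0.825 m from the base axis. Payload 3.6 kg.
Tool frame: the origin (TCP) lies midway between the tips of the shut fingers; the grasp point (between the pads) lies 19 mm behind it (arm.grip_depth is the distance from the TCP to the grasp point, in m); z points along the fingers, x is the direction in which the jaws open and shut, and the axes are right-handed (so a half turn about z gives the same grasp; the last joint's range is limited). The gripper opens to 85 mm and grips with 20 to 120 N. Pads are 22 mm wide; open, the fingers measure 114 mm over their backs; the gripper's body (76 mm by 85 mm) begins 54 mm behind the grasp point. The pads swing forward as they close: fully open they stand 13 mm farther back than shut.
Start: joints at [1.206, 0.615, -0.013, 1.423, 0.008, 1.103, -0.04], TCP at [0.216, -0.613, 0.231] pointing down, gripper open.
Joint ranges: [-3.12, 3.12], [-0.3, 2.06], [-1.34, 1.32], [0.26, 2.42], [-1.36, 4.5], [0.01, 1.98], [-2.84, 2.84]. Speed limits (rad/s): [2.79, 2.79, 3.14, 3.14, 3.14, 3.14, 3.14].

INTERFACE

Orientations are given as a unit quaternion [x, y, z, w].
In Python, from station import arm gives the robot as it stands.
- The arm moves only by the tool carry_out, never from a script. Its arguments are lists of equal length, an entry for each row: "delta_pos": the shift along the tool's x, y, z in cm, a list of three; "rotation": the turn, a rotation vector about the tool's x, y, z in rad, a list of three; "hand": the gripper command: -1 is fully open, 1 is shut, values between are in proportion. A call has exactly 8 rows; each row shifts and turns the commanded pose from where the row before left it, along the tool's axes as they then stand; what a row does not reach is not made up. A row lasts 1/8 s, in which the tool goes at most 62.5 mm and 10.7 degrees, less where a joint would pass 70% of its speed; a pose out of reach is approached as far as the arm can. A call is refused whole if a number of a shift passes 6.25 or a number of a turn 0.188, either way. A call with a gripper value outside its range is refused whole. The fingers move at their own pace and stop on an object; the grip force is fixed at half the most. Time passes only in rows, so rows that do not move let the fingers close, or fill a call up. It gives the time, the measured TCP pose, the force and the opening at its end, in the units of the state.
- arm.get_state(): the state, without advancing time (a new reading comes with each control period).
- arm.grab_frame(name): name is "side" or "top"; returns a dict with "pixels" (480x640x3 uint8, red, green, blue), "camera_matrix" (3x3 intrinsics, pixels), "position" and "orientation" of the camera in the world. Camera axes: x right, y down, z forward; pixel columns grow to the right and rows downward; lengths in m; the calibration is good to about 2 mm. A picture is of the moment at which its call begins. There is no depth.
- arm.job_done(): hands the job in, once; it reports no verdict.
The state is a dict: "clock": time; "q": joint angles; "dq": joint speeds; "tau": joint torques, N m; "tcp_pos": TCP position; "ee_rot": TCP orientation; "force": force on the tool from outside, world axes, zero at the start; "moment": the same for the moment, N m; "width": finger opening in m.
Only numpy, scipy, OpenCV 4.12 (cv2) and the standard library are available. Lean on these libraries where they do the work, as an engineer would, in place of code of your own. Each camera call takes 0.05 s, during which the arm holds its last target. There are 200 camera calls.

## Working session

There is one attempt and no reset: what is moved stays moved. The work goes in short steps, Python scripts to look and compute and a tool call to move; the robot and the scene stay as the last step left them, time stands still between calls to the robot, and variables do not carry over. Pictures are saved under pics/ and viewed, about 8 in all and at most 12, crops included, and the job is handed in when it is done.

Besides the shell and the picture viewer there is one more tool, called after "Request:" as name(argument=value, ...) on one line, values as JSON. carry_out: Moves the arm, as the interface text tells. Its arguments: {"type":"object","properties":{"delta_pos":{"type":"array","items":{"type":"array","items":{"type":"number"}}},"rotation":{"type":"array","items":{"type":"array","items":{"type":"number"}}},"hand":{"type":"array","items":{"type":"number"}}},"required":["delta_pos","rotation","hand"]}

```bash
mkdir -p pics; python3 - <<'E'
from station import arm
import cv2,pickle
s=arm.get_state();print(s)
for n in("top","side"):
    f=arm.grab_frame(n);pickle.dump(f,open(f"pics/{n}0.pkl","wb"));cv2.imwrite(f"pics/{n}0.png",f["pixels"][:,:,::-1]);print(n,f["camera_matrix"],f["position"],f["orientation"])
E
```

```text
{'clock': 0.0, 'q': array([ 1.20547411,  0.6159035 , -0.01262547,  1.42492774,  0.00811465,
        1.10336445, -0.04040428]), 'dq': array([ 0.00110362,  0.00103905, -0.0001719 , -0.00097415,  0.00280452,
       -0.00098111,  0.00236294]), 'tau': array([ 1.68294387e-04, -4.69208801e+01,  2.59457370e-01, -1.71032184e+01,
        9.98512289e-03,  9.59999627e-03, -6.49695423e-06]), 'tcp_pos': array([ 0.21579948, -0.6123189 ,  0.23013875]), 'ee_rot': array([ 8.16224994e-01, -5.77732750e-01, -1.05442039e-03, -7.19143387e-04]), 'force': array([-0.6043062 ,  0.23883146,  0.49136879]), 'moment': array([-0.0380129 , -0.06777489,  0.01468745]), 'width': 0.08569180216675218}
top [[566.61740351   0.         320.37978082]
 [  0.         566.61740351 234.19607189]
 [  0.           0.           1.        ]] [0.39677267 0.02203008 1.50939695] [ 0.70934563 -0.70261223  0.04490596 -0.03388625]
side [[458.43813806   0.         314.9208917 ]
 [  0.         458.43813806 229.47417318]
 [  0.           0.           1.        ]] [ 0.34503494 -0.75782172  0.80557243] [ 0.90160776 -0.12351682  0.06426365 -0.40953294]
```

View pics/top0.png

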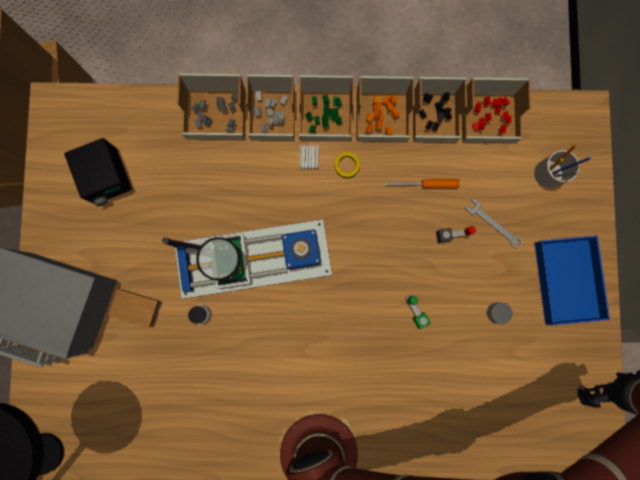

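View pics/side0.png

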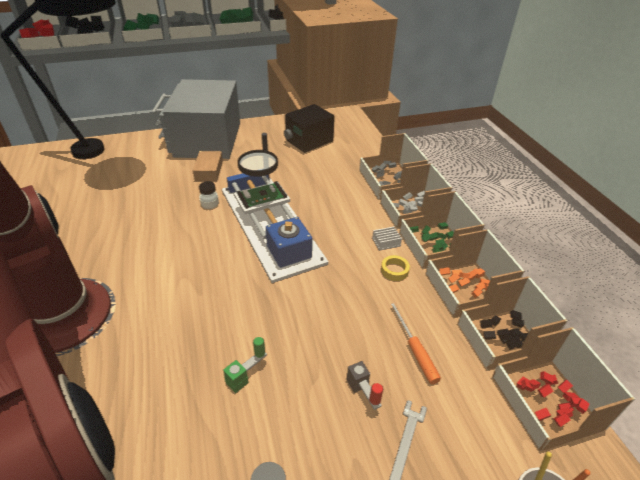

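The top view shows the red-handled crank with its hub at (445,236) and knob at (470,230). The shaft is at (301,248), with the rails running left towards the lens. The green look-alike is at (418,312). Next I'll crop in for exact pixels.

```bash
cat > h.py <<'E'
import numpy as np,cv2,pickle
from scipy.spatial.transform import Rotation as R
def ray(f,px):
    d=R.from_quat(f["orientation"]).apply(np.linalg.inv(f["camera_matrix"])@[px[0],px[1],1]);return np.array(f["position"]),d
def onplane(f,px,z):
    o,d=ray(f,px);return o+d*(z-o[2])/d[2]
def proj(f,P):
    p=f["camera_matrix"]@R.from_quat(f["orientation"]).inv().apply(np.array(P)-f["position"]);return p[:2]/p[2]
def tri(f,p,g,q):
    o,d=ray(f,p);a,e=ray(g,q);d=d/np.linalg.norm(d);e=e/np.linalg.norm(e)
    A=(np.eye(3)-np.outer(d,d));B=(np.eye(3)-np.outer(e,e))
    X=np.linalg.solve(A+B,A@o+B@a);return X,np.linalg.norm(A@(X-o))+np.linalg.norm(B@(X-a))
def load(n): return pickle.load(open(f"pics/{n}.pkl","rb"))
def crop(f,x,y,w,h,k): return cv2.resize(f["pixels"][y:y+h,x:x+w,::-1],None,fx=k,fy=k,interpolation=cv2.INTER_CUBIC)
E
python3 - <<'E'
from h import *
t,s=load("top0"),load("side0")
m=np.vstack([np.hstack([crop(t,430,215,50,37,8)[:296],crop(t,276,230,50,37,8)[:296]]),np.hstack([crop(s,340,355,50,54,8)[:296*1+0:,:400],crop(s,262,212,50,54,8)[:296]])])
cv2.imwrite("pics/m1.png",m);print(m.shape)
def blob(f,mask,box):
    x,y,w,h=box;mk=np.zeros(mask.shape,np.uint8);mk[y:y+h,x:x+w]=mask[y:y+h,x:x+w]
    n,l,st,c=cv2.connectedComponentsWithStats(mk);i=1+np.argmax(st[1:,4]);return c[i],st[i]
for f,b,n in((t,(455,220,30,20),'t'),(s,(360,375,30,35),'s')):
    p=f["pixels"].astype(int);print(n,blob(f,((p[...,0]>110)&(p[...,1]<60)).astype(np.uint8),b))
E
```

```text
(592, 800, 3)
t (array([471.58333333, 229.35416667]), array([468, 226,   8,   8,  48], dtype=int32))
s (array([374.89473684, 397.56842105]), array([370, 391,  11,  13,  95], dtype=int32))
```

View pics/m1.png

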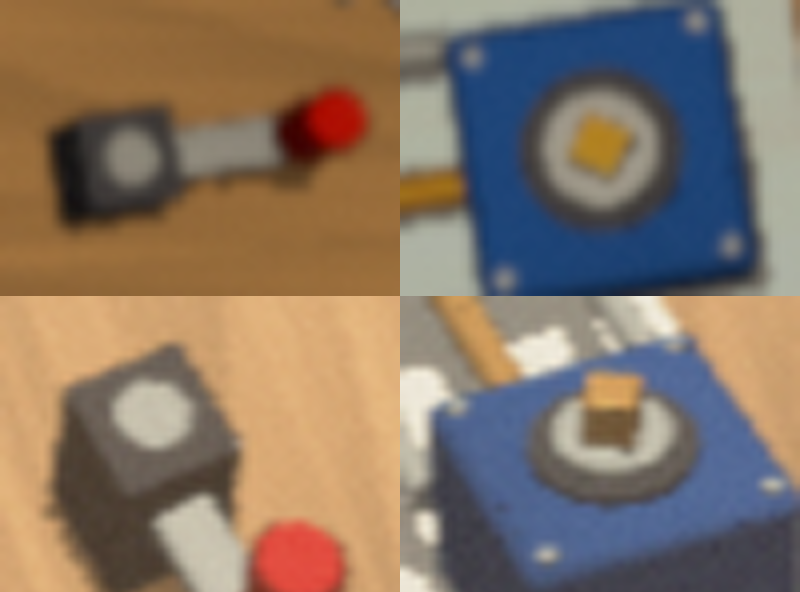

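```bash
python3 - <<'E'
from h import *
t,s=load("top0"),load("side0")
g=lambda x,y,ox,oy:((x+.5)/8-.5+ox,(y+.5)/8-.5+oy)
for n,pt,ps,z in(("hub",g(132,157,430,215),g(152,118,340,355),.046),("knob",g(335,121,430,215),g(299,264,340,355),.077),("shaft",g(202,147,276,230),g(213,95,262,212),.105)):
    print(n,pt,ps,onplane(t,pt,z),onplane(s,ps,z),tri(t,pt,s,ps))
# shaft square corners, gearbox
c=crop(t,276,230,50,37,8).astype(int);b,gg,r=c[...,0],c[...,1],c[...,2]
m=((r-b>70)).astype(np.uint8);m[:,:130]=0
k=max(cv2.findContours(m,0,2)[0],key=cv2.contourArea);print(cv2.minAreaRect(k))
P=[onplane(t,g(*q,276,230),.105) for q in cv2.boxPoints(cv2.minAreaRect(k))];P=np.array(P)
e=np.diff(P[:,:2],axis=0);print("shaft",P.mean(0),np.linalg.norm(e,axis=1),np.degrees(np.arctan2(e[:,1],e[:,0])))
m=((b-r>50)).astype(np.uint8);k=max(cv2.findContours(m,0,2)[0],key=cv2.contourArea)
P=np.array([onplane(t,g(*q,276,230),.082) for q in cv2.boxPoints(cv2.minAreaRect(k))])
e=np.diff(P[:,:2],axis=0);print("box",P.mean(0),np.linalg.norm(e,axis=1),np.degrees(np.arctan2(e[:,1],e[:,0])))
E
```

```text
hub (446.0625, 234.1875) (358.5625, 369.3125) [ 0.56416954 -0.32797329  0.046     ] [ 0.56532785 -0.32612962  0.046     ] (array([ 0.56424834, -0.32747819,  0.04844902]), np.float64(0.0007304102639167261))
knob (471.4375, 229.6875) (376.9375, 387.5625) [ 0.57288622 -0.38587847  0.077     ] [ 0.57483588 -0.38598305  0.077     ] (array([ 0.57376369, -0.38604107,  0.07736824]), np.float64(0.0018870142120009552))
shaft (300.8125, 247.9375) (288.1875, 223.4375) [0.51922976 0.04914436 0.105     ] [0.52172442 0.05075081 0.105     ] (array([0.52019768, 0.04895537, 0.10660135]), np.float64(0.0022297847909746246))
((199.64434814453125, 144.17526245117188), (50.665775299072266, 50.767311096191406), 23.96249008178711)
shaft [0.52010829 0.04988648 0.105     ] [0.0158127  0.01577442 0.01580715] [ -23.14748371 -113.4581595   156.78330663]
box [0.51869553 0.04961853 0.082     ] [0.08515878 0.0869365  0.08460617] [ -80.55516539 -170.7248721    99.33011828]
```

```bash
cat >> h.py <<'E'
def go(target,yaw_deg=None):
    "print tool-frame delta (cm) and z-turn (rad) to reach target pos/yaw"
    from station import arm
    s=arm.get_state();M=R.from_quat(s["ee_rot"]);x=M.as_matrix()[:,0];y0=np.degrees(np.arctan2(x[1],x[0]))
    print("t",s["clock"],"tcp",s["tcp_pos"].round(4),"yaw",y0.round(2),"tilt",M.as_matrix()[:,2].round(3),"F",s["force"].round(1),"w",round(s["width"],4),"q",s["q"].round(2))
    print("delta cm",(M.inv().apply(np.array(target)-s["tcp_pos"])*100).round(2))
    if yaw_deg is not None: # level + yaw
        c,n=np.cos(np.radians(yaw_deg)),np.sin(np.radians(yaw_deg))
        T=np.array([[c,n,0],[n,-c,0],[0,0,-1]]).T
        T=np.column_stack([[c,n,0],[n,-c,0],[0,0,-1]])
        print("rotvec",(M.inv()*R.from_matrix(T)).as_rotvec().round(4))
E
python3 - <<'E'
from h import *
t=load("top0")
K=16;c=crop(t,286,235,30,26,K).astype(int);b,gg,r=c[...,0],c[...,1],c[...,2]
for th in(50,70,90,110,130):
    m=(r-b>th).astype(np.uint8);n,l,st,ce=cv2.connectedComponentsWithStats(m);
    i=l[int((248-235+.5)*K),int((300.8-286+.5)*K)];k=max(cv2.findContours((l==i).astype(np.uint8),0,1)[0],key=cv2.contourArea)
    q=cv2.minAreaRect(k);print(th,(np.array(q[0])/K-.5+[286,235]).round(2),np.array(q[1])/K,q[2])
    # 4-fold Fourier moment orientation of the contour
    p=k[:,0].astype(float);mm=cv2.moments(k);z=(p[:,0]-mm['m10']/mm['m00'])+1j*(p[:,1]-mm['m01']/mm['m00'])
    print("  corner dir mod90",np.degrees(np.angle((z**4).sum()))/4, "edge",(np.degrees(np.angle((z**4).sum()))/4+45))
E
```

```text
50 [300.43 247.54] [7.07156467 7.23926973] 26.56505012512207
  corner dir mod90 -18.974685727991876 edge 26.025314272008124
70 [300.46 247.57] [6.35838509 6.38481522] 25.016895294189453
  corner dir mod90 -19.271848147672458 edge 25.728151852327542
90 [300.51 247.57] [5.80297899 5.68692017] 21.801406860351562
  corner dir mod90 -18.779478339562054 edge 26.220521660437946
110 [300.46 247.58] [5.05529833 4.989645  ] 23.198591232299805
  corner dir mod90 -19.123157539088417 edge 25.876842460911583
130 [300.5  247.55] [4.11562729 3.91112399] 25.866357803344727
  corner dir mod90 -19.442271360988034 edge 25.557728639011966
```

Request:
carry_out(delta_pos=[[-1.915, -5.294, 0.4], [-1.915, -5.294, 0.4], [-1.915, -5.294, 0.4], [-1.915, -5.294, 0.4], [-1.915, -5.294, 0.4], [-1.915, -5.294, 0.4], [-1.915, -5.294, 0.4], [-1.915, -5.294, 0.4]], rotation=[[0, 0, 0], [0, 0, 0], [0, 0, 0], [0, 0, 0], [0, 0, 0], [0, 0, 0], [0, 0, 0], [0, 0, 0]], hand=[-1, -1, -1, -1, -1, -1, -1, -1])

```text
clock: 1.1
tcp_pos: [0.5655, -0.3264, 0.1987]
ee_rot: [0.816, -0.578, -0.0, 0.0]
force: [1.0, -0.2, -0.9]
width: 0.0857
```

Request:
carry_out(delta_pos=[[0, 0, 1], [0, 0, 1], [0, 0, 1], [0, 0, 1], [0, 0, 1], [0, 0, 1], [0, 0, 0.5], [0, 0, 0.5]], rotation=[[0, 0, -0.1735], [0, 0, -0.1735], [0, 0, -0.1735], [0, 0, -0.1735], [0, 0, -0.1735], [0, 0, -0.1735], [0, 0, -0.1735], [0, 0, -0.1735]], hand=[-1, -1, -1, -1, -1, -1, -1, -1])

```text
clock: 2.1
tcp_pos: [0.564, -0.3277, 0.1284]
ee_rot: [0.997, 0.081, -0.001, -0.0]
force: [-0.2, -0.2, -0.8]
width: 0.0853
```

```bash
python3 - <<'E'
from h import *
go([.5645,-.3272,.010],8.9)
E
```

```text
t 2.1 tcp [ 0.564  -0.3277  0.1284] yaw 9.26 tilt [-0.001  0.001 -1.   ] F [-0.2 -0.2 -0.8] w 0.0853 q [ 0.71  0.75 -0.39  1.52  0.33  0.94  0.38]
delta cm [ 0.07 -0.03 11.84]
rotvec [-0.0009  0.0014  0.0063]
```

Request:
carry_out(delta_pos=[[0.07, -0.03, 1.8], [0, 0, 1.8], [0, 0, 1.8], [0, 0, 1.8], [0, 0, 1.6], [0, 0, 1.4], [0, 0, 1.0], [0, 0, 0.6]], rotation=[[0, 0, 0.006], [0, 0, 0], [0, 0, 0], [0, 0, 0], [0, 0, 0], [0, 0, 0], [0, 0, 0], [0, 0, 0]], hand=[-1, -1, -1, -1, -1, -1, -1, -1])

```text
clock: 3.1
tcp_pos: [0.5652, -0.3273, 0.0107]
ee_rot: [0.997, 0.075, -0.0, -0.0]
force: [-0.5, -1.1, -0.7]
width: 0.0857
```

Request:
carry_out(delta_pos=[[0, 0, 0], [0, 0, 0], [0, 0, 0], [0, 0, 0], [0, 0, 0], [0, 0, 0], [0, 0, 0], [0, 0, 0]], rotation=[[0, 0, 0], [0, 0, 0], [0, 0, 0], [0, 0, 0], [0, 0, 0], [0, 0, 0], [0, 0, 0], [0, 0, 0]], hand=[0, 1, 1, 1, 1, 1, 1, 1])

```text
clock: 4.1
tcp_pos: [0.5657, -0.3276, 0.0121]
ee_rot: [0.997, 0.075, 0.001, 0.0]
force: [-0.9, -0.7, 5.0]
width: 0.0312
```

```bash
python3 - <<'E'
from h import *
from station import arm
for n in("top","side"):
    f=arm.grab_frame(n);pickle.dump(f,open(f"pics/{n}1.pkl","wb"))
t,s=load("top1"),load("side1")
cv2.imwrite("pics/m2.png",np.hstack([crop(t,400,190,100,90,4),crop(s,310,320,100,90,4)]))
go([.5645,-.3272,.16],8.9)
E
```

```text
t 4.2 tcp [ 0.5657 -0.3276  0.0121] yaw 8.59 tilt [ 0.001 -0.001 -1.   ] F [ 0.1 -0.1  5.2] w 0.031 q [ 0.68  0.89 -0.33  1.59  0.39  0.72  0.32]
delta cm [ -0.1   -0.05 -14.79]
rotvec [ 0.0008 -0.001  -0.0053]
```

View pics/m2.png

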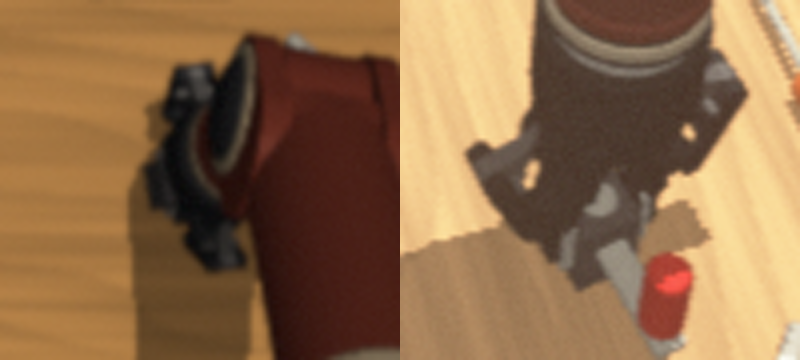

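The fingers are on the hub faces (31 mm opening) with the red knob free beside them, at about (665,290) in the crop. Now lift and carry it to the shaft.

Request:
carry_out(delta_pos=[[0, 0, -2], [0, 0, -4], [0, 0, -5], [0, 0, -5], [0.1, -4.5, 0], [0.2, -5, 0], [0.2, -5, 0], [0.2, -5, 0]], rotation=[[0, 0, 0], [0, 0, 0], [0, 0, 0], [0, 0, 0], [0, 0, 0], [0, 0, 0], [0, 0, 0], [0, 0, 0]], hand=[1, 1, 1, 1, 1, 1, 1, 1])

```text
clock: 5.2
tcp_pos: [0.5419, -0.1318, 0.1715]
ee_rot: [0.997, 0.075, -0.0, -0.0]
force: [0.6, 0.3, -2.9]
width: 0.0315
```

Request:
carry_out(delta_pos=[[0.2, -5, 0], [0.2, -5, 0], [0, -5, 0], [0, -3.5, 0], [0, 0, 0], [0, 0, 0], [0, 0, 0], [0, 0, 0]], rotation=[[0, 0, 0], [0, 0, 0], [0, 0, 0], [0, 0, 0], [0, 0, 0.1379], [0, 0, 0.1379], [0, 0, 0.1379], [0, 0, 0.1379]], hand=[1, 1, 1, 1, 1, 1, 1, 1])

```text
clock: 6.2
tcp_pos: [0.5184, 0.0501, 0.1714]
ee_rot: [0.979, -0.201, -0.001, 0.0]
force: [0.4, -0.7, -2.9]
width: 0.0316
```

```bash
python3 - <<'E'
from h import *
from station import arm
for n in("top","side"):
    f=arm.grab_frame(n);pickle.dump(f,open(f"pics/{n}2.pkl","wb"))
t,s=load("top2"),load("side2")
cv2.imwrite("pics/m3.png",np.hstack([crop(t,265,215,80,100,5),crop(s,250,160,80,100,5)]))
go([.5197,.0495,.145],-23)
E
```

```text
t 6.3 tcp [0.5186 0.0502 0.1715] yaw -22.97 tilt [-0.001 -0.    -1.   ] F [-0.2  0.4 -3.4] w 0.0312 q [ 0.04  0.5  -0.26  1.86  0.17  0.8  -0.71]
delta cm [0.13 0.02 2.65]
rotvec [0.0005 0.0007 0.0005]
```

View pics/m3.png

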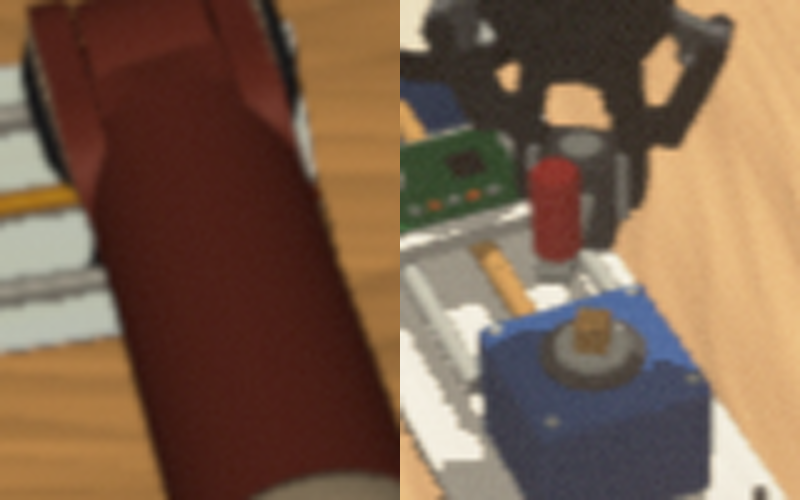

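```bash
python3 - <<'E'
from h import *
s=load("side2");s0=load("side0")
print("hub side",onplane(s,(285.7,188.6),.2055),"knob top side",onplane(s,(250+(157+.5)/5-.5,160+(167+.5)/5-.5),.2365))
# disc by threshold
c=crop(s,276,180,22,16,8);g=cv2.cvtColor(c,6);
print(g[::8,::8])
# shaft brass top in unobstructed side0
c=crop(s0,278,214,24,20,1).astype(int);print((c[...,2]-c[...,0]));print(c[...,2])
E
```

```text
hub side [0.5189036  0.05248288 0.2055    ] knob top side [ 0.49693852 -0.00199312  0.2365    ]
[[ 48  45  50 113 175 191 189 182 180 180 180 181 182 185 157  90  54  50
   51  52  52  48]
 [ 46  44  55 117 178 192 188 184 182 181 180 180 183 186 160  89  51  49
   50  48  51  48]
 [ 45  45  60 121 179 191 188 186 184 180 178 181 183 185 165 107  61  50
   50  48  48  49]
 [ 51  50  78 140 181 191 191 188 184 181 181 183 182 182 176 147  98  61
   50  48  48  49]
 [ 51  47  69 117 162 189 195 193 188 183 183 182 181 183 186 170 119  65
   46  48  50  50]
 [ 48  48  51  62  97 127 133 133 134 136 134 139 146 155 167 156 111  64
   47  50  54  51]
 [ 48  51  50  45  56  69  71  72  80  90  93  96  96  97 104 103  83  59
   51  52  52  50]
 [ 48  49  47  51  58  61  69  83  98 103 106 107 103  93  77  68  63  57
   51  50  51  51]
 [ 53  53  49  52  60  66  86 108 119 120 120 122 123 117  95  73  63  58
   50  50  52  52]
 [ 86  83  67  56  60  68  92 116 121 120 123 122 121 118 102  79  65  59
   51  50  51  51]
 [103  97  74  59  63  68  81 103 116 121 122 121 119 108  87  73  64  62

[... 3826 characters left out ...]
01 110 163 189 192 165 126 113 113 116 113 114 119 162 191 190 167
  131 103  97  87  86  80]
 [ 95 103 120 168 192 192 163 123 116 115 111 111 115 124 168 193 195 178
  140 107 100  91  82  84]
 [ 97 100 120 169 195 191 157 121 113 113 113 111 120 149 182 196 194 174
  133 104  99  91  85  83]
 [ 99 101 112 159 190 197 166 138 132 128 128 121 121 155 184 195 190 156
  117 105 101  91  84  83]
 [ 95 101 103 134 171 189 193 191 192 193 189 162 138 170 195 194 170 121
   98 103 100  82  85  84]
 [ 90  98 102 104 121 155 180 186 191 193 192 191 186 186 188 165 130 106
  102 100  91  82  84  83]
 [ 84  91 100 101 101 110 126 144 161 167 169 165 158 140 122 109 100 106
  102  98  85  83  86  83]]
```

```bash
python3 - <<'E'
from h import *
s=load("side0");t=load("top0")
cs=np.array([[8,8],[8,-8],[-8,-8],[-8,8]])/1000
for y in(-14,-18,-22,-26):
    M=np.array([[np.cos(a:=np.radians(y)),-np.sin(a)],[np.sin(a),np.cos(a)]])
    for n,f,c0 in(("side",s,onplane(s,(288.2,221.5+1),.105)),("top",t,onplane(t,(300.6,247.8),.105))):
        P=[proj(f,np.r_[c0[:2]+M@c,.105]).round(1).tolist() for c in cs];print(n,y,P)
c=crop(t,293,240,16,16,1).astype(int);print(c[...,2]-c[...,0]);print(c[...,2])
p=(c[...,2]-c[...,0]);yy,xx=np.mgrid[:16,:16]
E
```

```text
side -14 [[291.6, 220.3], [291.6, 224.7], [284.8, 224.7], [284.9, 220.4]]
top -14 [[298.3, 243.9], [304.5, 245.5], [302.9, 251.7], [296.7, 250.1]]
side -18 [[291.8, 220.4], [291.3, 224.8], [284.5, 224.6], [285.1, 220.2]]
top -18 [[298.6, 243.7], [304.7, 245.8], [302.6, 251.9], [296.5, 249.8]]
side -22 [[292.0, 220.6], [291.1, 224.9], [284.3, 224.4], [285.4, 220.1]]
top -22 [[298.9, 243.6], [304.8, 246.1], [302.3, 252.0], [296.4, 249.5]]
side -26 [[292.2, 220.8], [290.8, 225.1], [284.1, 224.2], [285.6, 220.0]]
top -26 [[299.2, 243.5], [304.9, 246.4], [302.0, 252.1], [296.3, 249.2]]
[[-81 -61 -33 -13   0   5   7   9   8   8   5   1 -10 -24 -50 -74]
 [-61 -28  -4   6  10  12  14  15  15  15  12  10   6   0 -17 -47]
 [-32  -4   8  12  16  20  21  22  21  20  18  15  13   9   2 -18]
 [ -8   7  13  17  21  25  35  33  28  24  21  20  17  13   8   1]
 [  5  11  17  20  24  37  67  69  53  40  29  25  22  17  12   6]
 [  8  15  19  21  29  58 105 119 104  82  57  40  26  20  16  10]
 [ 10  16  20  24  38  86 130 141 138 126 105  71  32  21  18  11]
 [ 11  18  21  28  52 107 139 144 144 141 1
[... 933 characters left out ...]
 161 155 159 156 149 123  84]
 [ 89 127 154 159 158 164 174 177 176 172 168 159 149 154 138  94]
 [ 96 137 155 160 161 171 176 176 176 176 169 148 134 152 142 101]
 [101 143 157 158 160 171 176 177 176 175 162 133 134 151 143 101]
 [ 96 137 155 156 152 161 170 174 175 171 154 138 149 155 141 100]
 [ 86 122 151 151 140 142 151 160 168 161 144 150 158 153 133  94]
 [ 80 113 148 155 149 142 136 141 150 146 141 155 156 145 115  82]
 [ 71  97 133 151 156 155 152 148 138 141 152 157 150 128  94  70]
 [ 65  78 106 134 147 155 158 158 153 154 156 149 130  99  74  64]
 [ 58  67  79 101 120 136 147 153 155 151 141 125  98  71  64  59]
 [ 48  60  66  72  83  99 118 130 133 126 103  85  71  63  60  51]]
```

The side crop shows the hub disc at (286,189) and the brass square at about (288,223). Both views put the square's yaw near -23°, and the hub needs a shift of about 2 mm. I'll go down close to the shaft.

Request:
carry_out(delta_pos=[[0.18, -0.02, 1], [0, 0, 1], [0, 0, 1], [0, 0, 0.9], [0, 0, 0.6], [0, 0, 0.4], [0, 0, 0.2], [0, 0, 0]], rotation=[[0, 0, 0], [0, 0, 0], [0, 0, 0], [0, 0, 0], [0, 0, 0], [0, 0, 0], [0, 0, 0], [0, 0, 0]], hand=[1, 1, 1, 1, 1, 1, 1, 1])

```text
clock: 7.3
tcp_pos: [0.5211, 0.0495, 0.1204]
ee_rot: [0.98, -0.199, 0.0, -0.0]
force: [-0.6, 0.2, -2.2]
width: 0.0314
```

Request:
carry_out(delta_pos=[[0, 0, 0.1], [0, 0, 0.1], [0, 0, 0.1], [0, 0, 0.1], [0, 0, 0.1], [0, 0, 0], [0, 0, 0], [0, 0, 0]], rotation=[[0, 0, 0], [0, 0, 0], [0, 0, 0], [0, 0, 0], [0, 0, 0], [0, 0, 0], [0, 0, 0], [0, 0, 0]], hand=[1, 1, 1, 1, 1, 1, 1, 1])

```text
clock: 8.3
tcp_pos: [0.521, 0.0495, 0.1154]
ee_rot: [0.98, -0.199, 0.0, -0.0]
force: [-0.0, 0.2, -2.3]
width: 0.0311
```

Request:
carry_out(delta_pos=[[0, 0, 0.1], [0, 0, 0.1], [0, 0, 0.05], [0, 0, 0.05], [0, 0, 0], [0, 0, 0], [0, 0, 0], [0, 0, 0]], rotation=[[0, 0, 0], [0, 0, 0], [0, 0, 0], [0, 0, 0], [0, 0, 0], [0, 0, 0], [0, 0, 0], [0, 0, 0]], hand=[1, 1, 1, 1, 1, 1, 1, 1])

```text
clock: 9.3
tcp_pos: [0.521, 0.0495, 0.1124]
ee_rot: [0.98, -0.199, 0.0, -0.0]
force: [0.1, 0.8, -2.9]
width: 0.0312
```

Request:
carry_out(delta_pos=[[0, 0, 0.1], [0, 0, 0.1], [0, 0, 0.1], [0, 0, 0.1], [0, 0, 0.1], [0, 0, 0], [0, 0, 0], [0, 0, 0]], rotation=[[0, 0, 0], [0, 0, 0], [0, 0, 0], [0, 0, 0], [0, 0, 0], [0, 0, 0], [0, 0, 0], [0, 0, 0]], hand=[1, 1, 1, 1, 1, 1, 1, 1])

```text
clock: 10.3
tcp_pos: [0.5211, 0.0495, 0.1074]
ee_rot: [0.98, -0.199, 0.0, -0.0]
force: [0.3, -0.7, -3.6]
width: 0.0315
```

Request:
carry_out(delta_pos=[[0, 0, 0.1], [0, 0, 0.1], [0, 0, 0.1], [0, 0, 0.1], [0, 0, 0.1], [0, 0, 0.1], [0, 0, 0], [0, 0, 0]], rotation=[[0, 0, 0], [0, 0, 0], [0, 0, 0], [0, 0, 0], [0, 0, 0], [0, 0, 0], [0, 0, 0], [0, 0, 0]], hand=[1, 1, 1, 1, 1, 1, 1, 1])

```text
clock: 11.3
tcp_pos: [0.521, 0.0495, 0.1014]
ee_rot: [0.98, -0.199, 0.0, -0.0]
force: [0.1, -0.2, -2.4]
width: 0.0311
```

```bash
python3 - <<'E'
from h import *
from station import arm
f=arm.grab_frame("side");pickle.dump(f,open(f"pics/side3.pkl","wb"))
cv2.imwrite("pics/m4.png",crop(f,245,170,90,90,6))
go([.521,.0495,.101],-23)
E
```

```text
t 11.35 tcp [0.521  0.0495 0.1014] yaw -23.01 tilt [ 0.  0. -1.] F [-0.  -0.2 -2.9] w 0.031 q [ 0.01  0.6  -0.23  1.93  0.22  0.63 -0.75]
delta cm [-0.    0.    0.04]
rotvec [-0.0001 -0.     -0.0002]
```

View pics/m4.png

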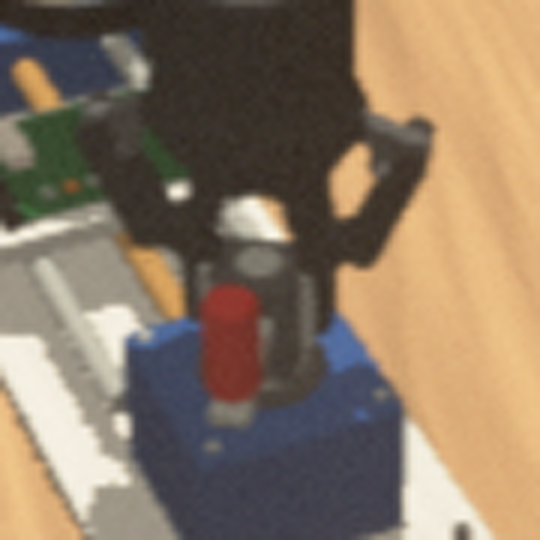

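The hub sits over the collar, with its disc at crop (262,262) and no reaction force yet. I'll push on gently to the collar.

Request:
carry_out(delta_pos=[[0, 0, 0.05], [0, 0, 0.05], [0, 0, 0.05], [0, 0, 0], [0, 0, 0], [0, 0, 0], [0, 0, 0], [0, 0, 0]], rotation=[[0, 0, 0], [0, 0, 0], [0, 0, 0], [0, 0, 0], [0, 0, 0], [0, 0, 0], [0, 0, 0], [0, 0, 0]], hand=[1, 1, 1, 1, 1, 1, 1, 1])

```text
clock: 12.35
tcp_pos: [0.5212, 0.0496, 0.1009]
ee_rot: [0.98, -0.199, 0.0, -0.0]
force: [-2.6, -0.3, 5.7]
width: 0.0311
```

Seated: the contact height matches the geometry, with about 8 N of pressing force. Release, rise and go over the knob (tool +y is the crank arm's direction).

Request:
carry_out(delta_pos=[[0, 0, -0.05], [0, 0, 0], [0, 0, 0], [0, 0, 0], [0, 0, -2], [0, 0, -3], [0, 0, -2.5], [0, 0, 0]], rotation=[[0, 0, 0], [0, 0, 0], [0, 0, 0], [0, 0, 0], [0, 0, 0], [0, 0, 0], [0, 0, 0], [0, 0, 0]], hand=[0, -1, -1, -1, -1, -1, -1, -1])

```text
clock: 13.35
tcp_pos: [0.5224, 0.0498, 0.177]
ee_rot: [0.98, -0.199, 0.002, -0.001]
force: [0.3, -0.2, -0.6]
width: 0.0854
```

Request:
carry_out(delta_pos=[[0, 2, 0], [0, 2, 0], [0, 1.9, 0], [0, 0, 0], [0, 0, 0], [0, 0, 0], [0, 0, 0], [0, 0, 0]], rotation=[[0, 0, 0], [0, 0, 0], [0, 0, 0], [0, 0, 0], [0, 0, 0], [0, 0, 0], [0, 0, 0], [0, 0, 0]], hand=[-1, -1, -1, -1, -1, -1, -1, -1])

```text
clock: 14.35
tcp_pos: [0.498, -0.0044, 0.1753]
ee_rot: [0.98, -0.199, -0.0, -0.0]
force: [-0.4, 1.5, 0.2]
width: 0.0853
```

```bash
python3 - <<'E'
from h import *
from station import arm
f=arm.grab_frame("side");pickle.dump(f,open(f"pics/side4.pkl","wb"))
cv2.imwrite("pics/m5.png",crop(f,245,170,90,90,6))
go([.498,-.005,.134],-23)
p=f["pixels"].astype(int);m=((p[...,0]>75)&(p[...,0]>1.9*p[...,1])&(p[...,0]>1.9*p[...,2])).astype(np.uint8);m[:190]=0;m[250:]=0;m[:,:262]=0;m[:,300:]=0
n,l,st,c=cv2.connectedComponentsWithStats(m);i=1+np.argmax(st[1:,4]);print(c[i],st[i],onplane(f,c[i],.145),proj(f,[.498,-.005,.145]))
E
```

```text
t 14.4 tcp [ 0.498  -0.0045  0.1753] yaw -22.97 tilt [ 0.  0. -1.] F [0.5 0.2 0.1] w 0.0854 q [ 0.15  0.46 -0.27  1.92  0.17  0.78 -0.61]
delta cm [0.02 0.05 4.13]
rotvec [-0.0002  0.      0.0005]
[283.30769231 226.84615385] [280 218   8  19 130] [ 0.49853537 -0.0039511   0.145     ] [283.177942  227.1868355]
```

View pics/m5.png

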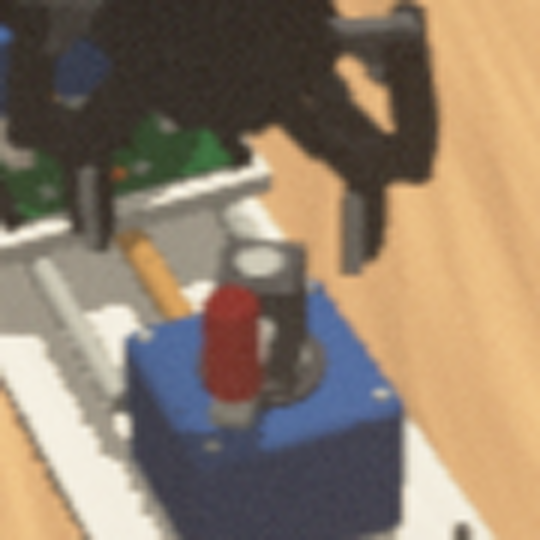

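The crank stands seated on the collar, with the knob at (283,227), which agrees with the prediction (283.2,227.2). Go down and grip the knob.

Request:
carry_out(delta_pos=[[0, 0.02, 1], [0, 0, 1.2], [0, 0, 1], [0, 0, 0.9], [0, 0, 0], [0, 0, 0], [0, 0, 0], [0, 0, 0]], rotation=[[0, 0, 0], [0, 0, 0], [0, 0, 0], [0, 0, 0], [0, 0, 0], [0, 0, 0], [0, 0, 0], [0, 0, 0]], hand=[-0.2, -0.2, -0.2, -0.2, 0, 1, 1, 1])

```text
clock: 15.4
tcp_pos: [0.4982, -0.005, 0.1347]
ee_rot: [0.98, -0.199, 0.0, -0.0]
force: [-0.5, -0.1, 1.1]
width: 0.0203
```

Request:
carry_out(delta_pos=[[0, 0, 0], [0, 0, 0], [0, 0, 0], [0, 0, 0], [0, 0, 0], [0, 0, 0], [0, 0, 0], [0, 0, 0]], rotation=[[0, 0, 0], [0, 0, 0], [0, 0, 0], [0, 0, 0], [0, 0, 0], [0, 0, 0], [0, 0, 0], [0, 0, 0]], hand=[1, 1, 1, 1, 1, 1, 1, 1])

```text
clock: 16.4
tcp_pos: [0.498, -0.0051, 0.1344]
ee_rot: [0.98, -0.199, 0.0, 0.0]
force: [-0.3, -1.3, 3.5]
width: 0.0206
```

```bash
cat >> h.py <<'E'
def arc(phi0,step,n,c=None,r=6.0,yaw=-23.0):
    "tool-frame cm rows for n chords of a clockwise circle; knob angle phi (world deg) about shaft"
    ph=np.radians(phi0-step*np.arange(n+1));d=np.diff(r*np.column_stack([np.cos(ph),np.sin(ph)]),axis=0)
    y=np.radians(yaw);return np.column_stack([d@[np.cos(y),np.sin(y)],d@[np.sin(y),-np.cos(y)]]).round(3)
E
python3 - <<'E'
from h import *
go([.498,-.005,.134],-23)
print(arc(-113,8,8).tolist())
for k in range(9): print(arc(-177-k*20*8,20,8).tolist()) if k<3 else 0
E
```

```text
t 16.4 tcp [ 0.498  -0.0051  0.1344] yaw -23.01 tilt [ 0. -0. -1.] F [-0.3 -1.3  3.5] w 0.0206 q [ 0.14  0.52 -0.25  1.97  0.2   0.67 -0.63]
delta cm [-0.   -0.01  0.04]
rotvec [ 0.     -0.0002 -0.0002]
[[-0.835, -0.058], [-0.819, -0.174], [-0.787, -0.286], [-0.739, -0.393], [-0.677, -0.492], [-0.602, -0.581], [-0.515, -0.66], [-0.419, -0.725]]
[[-0.574, -2.003], [0.145, -2.079], [0.848, -1.904], [1.448, -1.499], [1.873, -0.913], [2.072, -0.218], [2.022, 0.504], [1.728, 1.165]]
[[1.225, 1.686], [0.574, 2.003], [-0.145, 2.079], [-0.848, 1.904], [-1.448, 1.499], [-1.873, 0.913], [-2.072, 0.218], [-2.022, -0.504]]
[[-1.728, -1.165], [-1.225, -1.686], [-0.574, -2.003], [0.145, -2.079], [0.848, -1.904], [1.448, -1.499], [1.873, -0.913], [2.072, -0.218]]
```

Request:
carry_out(delta_pos=[[-0.835, -0.058, 0], [-0.819, -0.174, 0], [-0.787, -0.286, 0], [-0.739, -0.393, 0], [-0.677, -0.492, 0], [-0.602, -0.581, 0], [-0.515, -0.66, 0], [-0.419, -0.725, 0]], rotation=[[0, 0, 0], [0, 0, 0], [0, 0, 0], [0, 0, 0], [0, 0, 0], [0, 0, 0], [0, 0, 0], [0, 0, 0]], hand=[1, 1, 1, 1, 1, 1, 1, 1])

```text
clock: 17.4
tcp_pos: [0.4611, 0.0476, 0.1344]
ee_rot: [0.98, -0.199, -0.0, 0.0]
force: [0.6, -0.4, 4.8]
width: 0.02
```

```bash
cat > st.py <<'E'
from h import *
from station import arm
import sys
s=arm.get_state();c=np.array([.5213,.0502]);p=s["tcp_pos"];v=p[:2]-c;r=np.linalg.norm(v);u=v/r;tg=np.array([u[1],-u[0]])
F=s["force"];print("t",s["clock"],"phi",np.degrees(np.arctan2(v[1],v[0])).round(1),"r mm",(r*1e3).round(1),"Frad",(F[:2]@u).round(1),"Fcw",(F[:2]@tg).round(1),"Fz",F[2].round(1),"z",p[2].round(4),"w",s["width"],"q",s["q"].round(2))
E
python3 st.py
```

```text
t 17.4 phi -177.5 r mm 60.2 Frad -0.6 Fcw -0.4 Fz 4.8 z 0.1344 w 0.019973642322520756 q [ 0.02  0.48 -0.24  2.06  0.19  0.63 -0.75]
```

Request:
carry_out(delta_pos=[[-0.574, -2.003, 0], [0.145, -2.079, 0], [0.848, -1.904, 0], [1.448, -1.499, 0], [1.873, -0.913, 0], [2.072, -0.218, 0], [2.022, 0.504, 0], [1.728, 1.165, 0]], rotation=[[0, 0, 0], [0, 0, 0], [0, 0, 0], [0, 0, 0], [0, 0, 0], [0, 0, 0], [0, 0, 0], [0, 0, 0]], hand=[1, 1, 1, 1, 1, 1, 1, 1])

```text
clock: 18.4
tcp_pos: [0.5762, 0.0766, 0.1343]
ee_rot: [0.98, -0.198, -0.001, -0.001]
force: [-1.7, 0.9, 4.6]
width: 0.0206
```

```bash
python3 st.py
```

```text
t 18.4 phi 25.7 r mm 60.9 Frad -1.2 Fcw -1.5 Fz 4.6 z 0.1343 w 0.020646016074699673 q [-0.02  0.63 -0.24  1.74  0.19  0.8  -0.74]
```

Request:
carry_out(delta_pos=[[1.225, 1.686, 0], [0.574, 2.003, 0], [-0.145, 2.079, 0], [-0.848, 1.904, 0], [-1.448, 1.499, 0], [-1.873, 0.913, 0], [-2.072, 0.218, 0], [-2.022, -0.504, 0]], rotation=[[0, 0, 0], [0, 0, 0], [0, 0, 0], [0, 0, 0], [0, 0, 0], [0, 0, 0], [0, 0, 0], [0, 0, 0]], hand=[1, 1, 1, 1, 1, 1, 1, 1])

```text
clock: 19.4
tcp_pos: [0.4774, 0.0089, 0.1344]
ee_rot: [0.98, -0.2, 0.001, -0.0]
force: [4.8, 1.5, -0.6]
width: 0.0207
```

```bash
python3 st.py; python3 -c "
from h import *
print(arc(-177-480,20,8).tolist())
for p,n in((-113-704,8),(-113-704-64,8)): print(arc(p,8,n).tolist())
for i in range(6): print(arc(-113-832-i*40,5,8).tolist())"

```

```text
t 19.4 phi -136.8 r mm 60.2 Frad -4.5 Fcw -2.2 Fz -0.6 z 0.1344 w 0.02067644488824202 q [ 0.11  0.5  -0.25  2.02  0.2   0.64 -0.67]
[[2.022, 0.504], [1.728, 1.165], [1.225, 1.686], [0.574, 2.003], [-0.145, 2.079], [-0.848, 1.904], [-1.448, 1.499], [-1.873, 0.913]]
[[-0.819, 0.174], [-0.835, 0.058], [-0.835, -0.058], [-0.819, -0.174], [-0.787, -0.286], [-0.739, -0.393], [-0.677, -0.492], [-0.602, -0.581]]
[[-0.515, -0.66], [-0.419, -0.725], [-0.314, -0.776], [-0.203, -0.812], [-0.087, -0.832], [0.029, -0.837], [0.145, -0.824], [0.259, -0.796]]
[[0.217, -0.476], [0.258, -0.456], [0.296, -0.431], [0.333, -0.404], [0.367, -0.373], [0.398, -0.34], [0.426, -0.304], [0.451, -0.266]]
[[0.472, -0.225], [0.49, -0.183], [0.504, -0.14], [0.515, -0.095], [0.521, -0.05], [0.523, -0.005], [0.522, 0.041], [0.516, 0.086]]
[[0.507, 0.131], [0.493, 0.175], [0.476, 0.217], [0.456, 0.258], [0.431, 0.296], [0.404, 0.333], [0.373, 0.367], [0.34, 0.398]]
[[0.304, 0.426], [0.266, 0.451], [0.225, 0.472], [0.183, 0.49], [0.14, 0.504], [0.095, 0.515], [0.05, 0.521], [0.005, 0.523]]
[[-0.041, 0.522], [-0.086, 0.516], [-0.131, 0.507], [-0.175, 0.493], [-0.217, 0.476], [-0.258, 0.456], [-0.296, 0.431], [-0.333, 0.404]]
[[-0.367, 0.373], [-0.398, 0.34], [-0.426, 0.304], [-0.451, 0.266], [-0.472, 0.225], [-0.49, 0.183], [-0.504, 0.14], [-0.515, 0.095]]
```

Request:
carry_out(delta_pos=[[-1.728, -1.165, 0], [-1.225, -1.686, 0], [-0.574, -2.003, 0], [0.145, -2.079, 0], [0.848, -1.904, 0], [1.448, -1.499, 0], [1.873, -0.913, 0], [2.072, -0.218, 0]], rotation=[[0, 0, 0], [0, 0, 0], [0, 0, 0], [0, 0, 0], [0, 0, 0], [0, 0, 0], [0, 0, 0], [0, 0, 0]], hand=[1, 1, 1, 1, 1, 1, 1, 1])

```text
clock: 20.4
tcp_pos: [0.5476, 0.1055, 0.1343]
ee_rot: [0.98, -0.198, -0.002, -0.0]
force: [-1.9, 1.8, 5.0]
width: 0.02
```

```bash
python3 st.py
```

```text
t 20.4 phi 64.6 r mm 61.2 Frad 0.9 Fcw -2.5 Fz 5.0 z 0.1343 w 0.02002779841841286 q [-0.07  0.6  -0.24  1.8   0.19  0.77 -0.81]
```

Request:
carry_out(delta_pos=[[2.022, 0.504, 0], [1.728, 1.165, 0], [1.225, 1.686, 0], [0.574, 2.003, 0], [-0.145, 2.079, 0], [-0.848, 1.904, 0], [-1.448, 1.499, 0], [-1.873, 0.913, 0]], rotation=[[0, 0, 0], [0, 0, 0], [0, 0, 0], [0, 0, 0], [0, 0, 0], [0, 0, 0], [0, 0, 0], [0, 0, 0]], hand=[1, 1, 1, 1, 1, 1, 1, 1])

```text
clock: 21.4
tcp_pos: [0.5134, -0.0096, 0.1342]
ee_rot: [0.98, -0.2, 0.001, -0.001]
force: [2.9, 5.4, -0.4]
width: 0.02
```

```bash
python3 st.py
```

```text
t 21.4 phi -97.5 r mm 60.3 Frad -5.7 Fcw -2.2 Fz -0.4 z 0.1342 w 0.01999962593866189 q [ 0.15  0.54 -0.25  1.93  0.2   0.7  -0.63]
```

Request:
carry_out(delta_pos=[[-0.819, 0.174, 0], [-0.835, 0.058, 0], [-0.835, -0.058, 0], [-0.819, -0.174, 0], [-0.787, -0.286, 0], [-0.739, -0.393, 0], [-0.677, -0.492, 0], [-0.602, -0.581, 0]], rotation=[[0, 0, 0], [0, 0, 0], [0, 0, 0], [0, 0, 0], [0, 0, 0], [0, 0, 0], [0, 0, 0], [0, 0, 0]], hand=[1, 1, 1, 1, 1, 1, 1, 1])

```text
clock: 22.4
tcp_pos: [0.4643, 0.0308, 0.1344]
ee_rot: [0.98, -0.2, 0.0, 0.0]
force: [2.5, 0.1, 2.0]
width: 0.0201
```

```bash
python3 st.py
```

```text
t 22.4 phi -161.2 r mm 60.2 Frad -2.4 Fcw -0.7 Fz 2.0 z 0.1344 w 0.020075079640755444 q [ 0.06  0.48 -0.25  2.05  0.2   0.63 -0.72]
```

Request:
carry_out(delta_pos=[[-0.515, -0.66, 0], [-0.419, -0.725, 0], [-0.314, -0.776, 0], [-0.203, -0.812, 0], [-0.087, -0.832, 0], [0.029, -0.837, 0], [0.145, -0.824, 0], [0, 0, 0]], rotation=[[0, 0, 0], [0, 0, 0], [0, 0, 0], [0, 0, 0], [0, 0, 0], [0, 0, 0], [0, 0, 0], [0, 0, 0]], hand=[1, 1, 1, 1, 1, 1, 1, 1])

```text
clock: 23.4
tcp_pos: [0.4731, 0.0872, 0.1343]
ee_rot: [0.98, -0.199, -0.001, 0.0]
force: [-0.9, -0.2, 5.3]
width: 0.0203
```

```bash
python3 st.py;  python3 -c "
from h import *
for i in range(8): print(arc(-113-824-i*30,5,6).tolist())"
```

```text
t 23.4 phi 142.5 r mm 60.8 Frad 0.6 Fcw -0.7 Fz 5.3 z 0.1343 w 0.020334712885773057 q [-0.06  0.5  -0.24  2.01  0.19  0.65 -0.83]
[[0.149, -0.502], [0.192, -0.487], [0.234, -0.468], [0.273, -0.446], [0.311, -0.421], [0.347, -0.392]]
[[0.38, -0.36], [0.41, -0.326], [0.436, -0.289], [0.46, -0.25], [0.48, -0.209], [0.496, -0.166]]
[[0.509, -0.122], [0.518, -0.077], [0.522, -0.032], [0.523, 0.014], [0.52, 0.059], [0.513, 0.104]]
[[0.502, 0.149], [0.487, 0.192], [0.468, 0.234], [0.446, 0.273], [0.421, 0.311], [0.392, 0.347]]
[[0.36, 0.38], [0.326, 0.41], [0.289, 0.436], [0.25, 0.46], [0.209, 0.48], [0.166, 0.496]]
[[0.122, 0.509], [0.077, 0.518], [0.032, 0.522], [-0.014, 0.523], [-0.059, 0.52], [-0.104, 0.513]]
[[-0.149, 0.502], [-0.192, 0.487], [-0.234, 0.468], [-0.273, 0.446], [-0.311, 0.421], [-0.347, 0.392]]
[[-0.38, 0.36], [-0.41, 0.326], [-0.436, 0.289], [-0.46, 0.25], [-0.48, 0.209], [-0.496, 0.166]]
```

```bash
python3 -c "
from h import *
a=arc(-113-824,6,44)/2
for i in range(0,44,2): print(824+6*i+12, 'phi',((-113-824-6*i-12+180)%360-180), a[i].round(3).tolist(),a[i+1].round(3).tolist())"
```

```text
836 phi 131 [0.092, -0.3] [0.122, -0.289]
848 phi 119 [0.152, -0.274] [0.18, -0.257]
860 phi 107 [0.206, -0.237] [0.23, -0.214]
872 phi 95 [0.251, -0.189] [0.269, -0.162]
884 phi 83 [0.284, -0.132] [0.297, -0.102]
896 phi 71 [0.306, -0.07] [0.312, -0.038]
908 phi 59 [0.314, -0.006] [0.313, 0.028]
920 phi 47 [0.308, 0.06] [0.3, 0.092]
932 phi 35 [0.289, 0.122] [0.274, 0.152]
944 phi 23 [0.257, 0.18] [0.237, 0.206]
956 phi 11 [0.214, 0.23] [0.189, 0.251]
968 phi -1 [0.162, 0.269] [0.132, 0.284]
980 phi -13 [0.102, 0.297] [0.07, 0.306]
992 phi -25 [0.038, 0.312] [0.006, 0.314]
1004 phi -37 [-0.028, 0.313] [-0.06, 0.308]
1016 phi -49 [-0.092, 0.3] [-0.122, 0.289]
1028 phi -61 [-0.152, 0.274] [-0.18, 0.257]
1040 phi -73 [-0.206, 0.237] [-0.23, 0.214]
1052 phi -85 [-0.251, 0.189] [-0.269, 0.162]
1064 phi -97 [-0.284, 0.132] [-0.297, 0.102]
1076 phi -109 [-0.306, 0.07] [-0.312, 0.038]
1088 phi -121 [-0.314, 0.006] [-0.313, -0.028]
```

Request:
carry_out(delta_pos=[[0.081, -0.303, 0], [0.081, -0.303, 0], [0.112, -0.293, 0], [0.112, -0.293, 0], [0, 0, 0], [0, 0, 0], [0, 0, 0], [0, 0, 0]], rotation=[[0, 0, 0], [0, 0, 0], [0, 0, 0], [0, 0, 0], [0, 0, 0], [0, 0, 0], [0, 0, 0], [0, 0, 0]], hand=[1, 1, 1, 1, 1, 1, 1, 1])

```text
clock: 24.4
tcp_pos: [0.4807, 0.0957, 0.1342]
ee_rot: [0.98, -0.199, -0.001, 0.0]
force: [-0.8, -1.2, 6.0]
width: 0.0208
```

```bash
python3 st.py
```

```text
t 24.4 phi 131.7 r mm 60.9 Frad -0.3 Fcw -1.4 Fz 6.0 z 0.1342 w 0.02075078383428012 q [-0.07  0.51 -0.24  1.99  0.19  0.67 -0.84]
```

Request:
carry_out(delta_pos=[[0.152, -0.274, 0], [0.152, -0.274, 0], [0.18, -0.257, 0], [0.18, -0.257, 0], [0, 0, 0], [0, 0, 0], [0, 0, 0], [0, 0, 0]], rotation=[[0, 0, 0], [0, 0, 0], [0, 0, 0], [0, 0, 0], [0, 0, 0], [0, 0, 0], [0, 0, 0], [0, 0, 0]], hand=[1, 1, 1, 1, 1, 1, 1, 1])

```text
clock: 25.4
tcp_pos: [0.4908, 0.103, 0.1342]
ee_rot: [0.98, -0.199, -0.001, 0.0]
force: [-1.8, -1.2, 5.8]
width: 0.0203
```

```bash
python3 st.py
```

```text
t 25.4 phi 120.0 r mm 61.0 Frad -0.2 Fcw -2.2 Fz 5.8 z 0.1342 w 0.020308079939964765 q [-0.09  0.53 -0.24  1.96  0.19  0.68 -0.85]
```

Request:
carry_out(delta_pos=[[0.206, -0.237, 0], [0.206, -0.237, 0], [0.23, -0.214, 0], [0.23, -0.214, 0], [0, 0, 0], [0, 0, 0], [0, 0, 0], [0, 0, 0]], rotation=[[0, 0, 0], [0, 0, 0], [0, 0, 0], [0, 0, 0], [0, 0, 0], [0, 0, 0], [0, 0, 0], [0, 0, 0]], hand=[1, 1, 1, 1, 1, 1, 1, 1])

```text
clock: 26.4
tcp_pos: [0.5021, 0.1083, 0.1342]
ee_rot: [0.98, -0.199, -0.001, 0.0]
force: [-0.9, -0.1, 6.0]
width: 0.0205
```

```bash
python3 st.py
```

```text
t 26.4 phi 108.3 r mm 61.2 Frad 0.2 Fcw -0.9 Fz 6.0 z 0.1342 w 0.020529428889090796 q [-0.09  0.54 -0.24  1.92  0.19  0.7  -0.85]
```

Request:
carry_out(delta_pos=[[0.251, -0.189, 0], [0.251, -0.189, 0], [0.269, -0.162, 0], [0.269, -0.162, 0], [0, 0, 0], [0, 0, 0], [0, 0, 0], [0, 0, 0]], rotation=[[0, 0, 0], [0, 0, 0], [0, 0, 0], [0, 0, 0], [0, 0, 0], [0, 0, 0], [0, 0, 0], [0, 0, 0]], hand=[1, 1, 1, 1, 1, 1, 1, 1])

```text
clock: 27.4
tcp_pos: [0.5143, 0.111, 0.1342]
ee_rot: [0.98, -0.199, -0.002, 0.0]
force: [-1.2, 0.7, 6.0]
width: 0.0201
```

```bash
python3 st.py
```

```text
t 27.4 phi 96.6 r mm 61.2 Frad 0.9 Fcw -1.2 Fz 6.0 z 0.1342 w 0.020127227717440476 q [-0.09  0.56 -0.24  1.89  0.19  0.72 -0.84]
```

Request:
carry_out(delta_pos=[[0.284, -0.132, 0], [0.284, -0.132, 0], [0.297, -0.102, 0], [0.297, -0.102, 0], [0, 0, 0], [0, 0, 0], [0, 0, 0], [0, 0, 0]], rotation=[[0, 0, 0], [0, 0, 0], [0, 0, 0], [0, 0, 0], [0, 0, 0], [0, 0, 0], [0, 0, 0], [0, 0, 0]], hand=[1, 1, 1, 1, 1, 1, 1, 1])

```text
clock: 28.4
tcp_pos: [0.5268, 0.1111, 0.1342]
ee_rot: [0.98, -0.199, -0.002, -0.0]
force: [-1.2, 1.4, 5.7]
width: 0.0204
```

```bash
python3 st.py
```

```text
t 28.4 phi 84.8 r mm 61.2 Frad 1.2 Fcw -1.3 Fz 5.7 z 0.1342 w 0.020393534442485692 q [-0.09  0.57 -0.24  1.86  0.19  0.74 -0.84]
```

Request:
carry_out(delta_pos=[[0.306, -0.07, 0], [0.306, -0.07, 0], [0.312, -0.038, 0], [0.312, -0.038, 0], [0, 0, 0], [0, 0, 0], [0, 0, 0], [0, 0, 0]], rotation=[[0, 0, 0], [0, 0, 0], [0, 0, 0], [0, 0, 0], [0, 0, 0], [0, 0, 0], [0, 0, 0], [0, 0, 0]], hand=[1, 1, 1, 1, 1, 1, 1, 1])

```text
clock: 29.4
tcp_pos: [0.5391, 0.1087, 0.1343]
ee_rot: [0.98, -0.199, -0.001, -0.0]
force: [0.3, 1.3, 5.4]
width: 0.0205
```

```bash
python3 st.py
```

```text
t 29.4 phi 73.0 r mm 61.1 Frad 1.4 Fcw -0.1 Fz 5.4 z 0.1343 w 0.020483931091173566 q [-0.08  0.59 -0.24  1.82  0.19  0.75 -0.82]
```

Request:
carry_out(delta_pos=[[0.314, -0.006, 0], [0.314, -0.006, 0], [0.313, 0.028, 0], [0.313, 0.028, 0], [0, 0, 0], [0, 0, 0], [0, 0, 0], [0, 0, 0]], rotation=[[0, 0, 0], [0, 0, 0], [0, 0, 0], [0, 0, 0], [0, 0, 0], [0, 0, 0], [0, 0, 0], [0, 0, 0]], hand=[1, 1, 1, 1, 1, 1, 1, 1])

```text
clock: 30.4
tcp_pos: [0.5507, 0.1037, 0.1343]
ee_rot: [0.98, -0.199, -0.001, -0.001]
force: [-0.0, 2.0, 5.1]
width: 0.0201
```

```bash
python3 st.py
```

```text
t 30.4 phi 61.2 r mm 61.0 Frad 1.8 Fcw -1.0 Fz 5.1 z 0.1343 w 0.020103624505944565 q [-0.07  0.6  -0.24  1.79  0.19  0.77 -0.81]
```

Request:
carry_out(delta_pos=[[0.308, 0.06, 0], [0.308, 0.06, 0], [0.3, 0.092, 0], [0.3, 0.092, 0], [0, 0, 0], [0, 0, 0], [0, 0, 0], [0, 0, 0]], rotation=[[0, 0, 0], [0, 0, 0], [0, 0, 0], [0, 0, 0], [0, 0, 0], [0, 0, 0], [0, 0, 0], [0, 0, 0]], hand=[1, 1, 1, 1, 1, 1, 1, 1])

```text
clock: 31.4
tcp_pos: [0.561, 0.0964, 0.1344]
ee_rot: [0.98, -0.199, -0.001, -0.001]
force: [0.5, 0.2, 3.9]
width: 0.0204
```

```bash
python3 st.py
```

```text
t 31.4 phi 49.3 r mm 60.9 Frad 0.5 Fcw 0.2 Fz 3.9 z 0.1344 w 0.02040820368965151 q [-0.05  0.61 -0.24  1.77  0.19  0.78 -0.79]
```

Request:
carry_out(delta_pos=[[0.289, 0.122, 0], [0.289, 0.122, 0], [0.274, 0.152, 0], [0.274, 0.152, 0], [0, 0, 0], [0, 0, 0], [0, 0, 0], [0, 0, 0]], rotation=[[0, 0, 0], [0, 0, 0], [0, 0, 0], [0, 0, 0], [0, 0, 0], [0, 0, 0], [0, 0, 0], [0, 0, 0]], hand=[1, 1, 1, 1, 1, 1, 1, 1])

```text
clock: 32.4
tcp_pos: [0.5702, 0.0859, 0.1345]
ee_rot: [0.98, -0.199, 0.0, -0.001]
force: [2.3, 2.5, 6.1]
width: 0.0204
```

```bash
python3 st.py
```

```text
t 32.4 phi 36.1 r mm 60.5 Frad 3.3 Fcw -0.7 Fz 6.1 z 0.1345 w 0.020447526703589715 q [-0.03  0.62 -0.24  1.75  0.19  0.79 -0.77]
```

Request:
carry_out(delta_pos=[[0.257, 0.18, 0], [0.257, 0.18, 0], [0.237, 0.206, 0], [0.237, 0.206, 0], [0, 0, 0], [0, 0, 0], [0, 0, 0], [0, 0, 0]], rotation=[[0, 0, 0], [0, 0, 0], [0, 0, 0], [0, 0, 0], [0, 0, 0], [0, 0, 0], [0, 0, 0], [0, 0, 0]], hand=[1, 1, 1, 1, 1, 1, 1, 1])

```text
clock: 33.4
tcp_pos: [0.5769, 0.0735, 0.1345]
ee_rot: [0.98, -0.2, 0.001, -0.0]
force: [2.5, 2.0, 5.7]
width: 0.0203
```

```bash
python3 st.py
```

```text
t 33.4 phi 22.8 r mm 60.3 Frad 3.1 Fcw -0.8 Fz 5.7 z 0.1345 w 0.020327299930220095 q [-0.01  0.63 -0.24  1.74  0.2   0.8  -0.75]
```

Request:
carry_out(delta_pos=[[0.214, 0.23, 0], [0.214, 0.23, 0], [0.189, 0.251, 0], [0.189, 0.251, 0], [0, 0, 0], [0, 0, 0], [0, 0, 0], [0, 0, 0]], rotation=[[0, 0, 0], [0, 0, 0], [0, 0, 0], [0, 0, 0], [0, 0, 0], [0, 0, 0], [0, 0, 0], [0, 0, 0]], hand=[1, 1, 1, 1, 1, 1, 1, 1])

```text
clock: 34.4
tcp_pos: [0.5805, 0.0612, 0.1345]
ee_rot: [0.98, -0.2, 0.001, 0.0]
force: [1.5, 2.3, 4.9]
width: 0.0204
```

```bash
python3 st.py
```

```text
t 34.4 phi 10.5 r mm 60.2 Frad 1.9 Fcw -2.0 Fz 4.9 z 0.1345 w 0.02043059194426058 q [ 0.01  0.63 -0.24  1.73  0.2   0.8  -0.73]
```

Request:
carry_out(delta_pos=[[0.162, 0.269, 0], [0.162, 0.269, 0], [0.132, 0.284, 0], [0.132, 0.284, 0], [0, 0, 0], [0, 0, 0], [0, 0, 0], [0, 0, 0]], rotation=[[0, 0, 0], [0, 0, 0], [0, 0, 0], [0, 0, 0], [0, 0, 0], [0, 0, 0], [0, 0, 0], [0, 0, 0]], hand=[1, 1, 1, 1, 1, 1, 1, 1])

```text
clock: 35.4
tcp_pos: [0.5814, 0.0484, 0.1345]
ee_rot: [0.98, -0.2, 0.001, 0.0]
force: [2.0, 1.3, 4.7]
width: 0.0202
```

```bash
python3 st.py
```

```text
t 35.4 phi -1.8 r mm 60.2 Frad 2.0 Fcw -1.3 Fz 4.7 z 0.1345 w 0.020218428538097615 q [ 0.03  0.63 -0.24  1.73  0.2   0.8  -0.71]
```

Request:
carry_out(delta_pos=[[0.102, 0.297, 0], [0.102, 0.297, 0], [0.07, 0.306, 0], [0.07, 0.306, 0], [0, 0, 0], [0, 0, 0], [0, 0, 0], [0, 0, 0]], rotation=[[0, 0, 0], [0, 0, 0], [0, 0, 0], [0, 0, 0], [0, 0, 0], [0, 0, 0], [0, 0, 0], [0, 0, 0]], hand=[1, 1, 1, 1, 1, 1, 1, 1])

```text
clock: 36.4
tcp_pos: [0.5796, 0.0357, 0.1345]
ee_rot: [0.98, -0.2, 0.0, 0.001]
force: [0.7, -0.3, 6.3]
width: 0.0202
```

```bash
python3 st.py
```

```text
t 36.4 phi -13.9 r mm 60.1 Frad 0.8 Fcw 0.2 Fz 6.3 z 0.1345 w 0.0202030871901035 q [ 0.05  0.63 -0.24  1.74  0.2   0.8  -0.69]
```

Request:
carry_out(delta_pos=[[0.038, 0.312, 0], [0.038, 0.312, 0], [0.006, 0.314, 0], [0.006, 0.314, 0], [0, 0, 0], [0, 0, 0], [0, 0, 0], [0, 0, 0]], rotation=[[0, 0, 0], [0, 0, 0], [0, 0, 0], [0, 0, 0], [0, 0, 0], [0, 0, 0], [0, 0, 0], [0, 0, 0]], hand=[1, 1, 1, 1, 1, 1, 1, 1])

```text
clock: 37.4
tcp_pos: [0.5752, 0.0238, 0.1344]
ee_rot: [0.98, -0.2, -0.0, 0.001]
force: [0.6, 0.6, 5.6]
width: 0.0203
```

```bash
python3 st.py
```

```text
t 37.4 phi -26.1 r mm 60.0 Frad 0.3 Fcw -0.8 Fz 5.6 z 0.1344 w 0.02033991184536329 q [ 0.07  0.62 -0.24  1.75  0.2   0.79 -0.67]
```

Request:
carry_out(delta_pos=[[-0.028, 0.313, 0], [-0.028, 0.313, 0], [-0.06, 0.308, 0], [-0.06, 0.308, 0], [0, 0, 0], [0, 0, 0], [0, 0, 0], [0, 0, 0]], rotation=[[0, 0, 0], [0, 0, 0], [0, 0, 0], [0, 0, 0], [0, 0, 0], [0, 0, 0], [0, 0, 0], [0, 0, 0]], hand=[1, 1, 1, 1, 1, 1, 1, 1])

```text
clock: 38.4
tcp_pos: [0.5685, 0.0131, 0.1343]
ee_rot: [0.98, -0.2, -0.0, 0.001]
force: [1.0, 0.2, 6.3]
width: 0.0205
```

```bash
python3 st.py
```

```text
t 38.4 phi -38.1 r mm 60.0 Frad 0.6 Fcw -0.8 Fz 6.3 z 0.1343 w 0.020490642521369836 q [ 0.09  0.61 -0.24  1.77  0.2   0.78 -0.65]
```

Request:
carry_out(delta_pos=[[-0.092, 0.3, 0], [-0.092, 0.3, 0], [-0.122, 0.289, 0], [-0.122, 0.289, 0], [0, 0, 0], [0, 0, 0], [0, 0, 0], [0, 0, 0]], rotation=[[0, 0, 0], [0, 0, 0], [0, 0, 0], [0, 0, 0], [0, 0, 0], [0, 0, 0], [0, 0, 0], [0, 0, 0]], hand=[1, 1, 1, 1, 1, 1, 1, 1])

```text
clock: 39.4
tcp_pos: [0.5619, 0.0063, 0.1346]
ee_rot: [0.98, -0.199, 0.002, -0.001]
force: [4.1, 4.4, 2.4]
width: 0.0206
```

```bash
python3 st.py
```

```text
t 39.4 phi -47.2 r mm 59.8 Frad -0.4 Fcw -6.0 Fz 2.4 z 0.1346 w 0.020630522123111675 q [ 0.11  0.6  -0.25  1.79  0.2   0.77 -0.64]
```

Resistance has risen to about 6 N and the knob lags, which should be the stop. I'll confirm with 4 mm more.

Request:
carry_out(delta_pos=[[-0.1, 0.18, 0], [-0.1, 0.18, 0], [0, 0, 0], [0, 0, 0], [0, 0, 0], [0, 0, 0], [0, 0, 0], [0, 0, 0]], rotation=[[0, 0, 0], [0, 0, 0], [0, 0, 0], [0, 0, 0], [0, 0, 0], [0, 0, 0], [0, 0, 0], [0, 0, 0]], hand=[1, 1, 1, 1, 1, 1, 1, 1])

```text
clock: 40.4
tcp_pos: [0.5597, 0.0045, 0.1347]
ee_rot: [0.98, -0.199, 0.003, -0.002]
force: [5.9, 5.0, 1.4]
width: 0.0205
```

```bash
python3 st.py
```

```text
t 40.4 phi -50.0 r mm 59.7 Frad -0.0 Fcw -7.7 Fz 1.4 z 0.1347 w 0.02045740021573655 q [ 0.12  0.6  -0.25  1.8   0.2   0.76 -0.64]
```

The force rose another 2 N over 3 mm, which matches the stop spring at 0.8 N/mm. Ease back 5 mm to unload it, then part the fingers slightly.

Request:
carry_out(delta_pos=[[0.06, -0.1, 0], [0.06, -0.1, 0], [0.06, -0.1, 0], [0.06, -0.1, 0], [0, 0, 0], [0, 0, 0], [0, 0, 0], [0, 0, 0]], rotation=[[0, 0, 0], [0, 0, 0], [0, 0, 0], [0, 0, 0], [0, 0, 0], [0, 0, 0], [0, 0, 0], [0, 0, 0]], hand=[1, 1, 1, 1, 1, 0.15, 0.15, 0.15])

```text
clock: 41.4
tcp_pos: [0.5592, 0.0043, 0.1334]
ee_rot: [0.98, -0.2, -0.002, 0.001]
force: [-0.2, -0.5, 0.6]
width: 0.0362
```

Request:
carry_out(delta_pos=[[0, 0, 0], [0, 0, 0], [0, 0, -0.5], [0, 0, -1], [0, 0, -1.5], [0, 0, -2], [0, 0, -2], [0, 0, -2]], rotation=[[0, 0, 0], [0, 0, 0], [0, 0, 0], [0, 0, 0], [0, 0, 0], [0, 0, 0], [0, 0, 0], [0, 0, 0]], hand=[0.15, 0.15, 0.15, 0.15, 0.15, 0.15, 0.15, 0.15])

```text
clock: 42.4
tcp_pos: [0.561, 0.0055, 0.2263]
ee_rot: [0.98, -0.199, 0.001, -0.0]
force: [0.7, 0.5, 0.8]
width: 0.0362
```

```bash
python3 - <<'E'
from h import *
from station import arm
f=arm.grab_frame("side");pickle.dump(f,open(f"pics/side5.pkl","wb"))
cv2.imwrite("pics/m6.png",crop(f,220,140,120,110,5))
go([.5597,.0045,.2])
# carriage motion check: image shift of board between side0 and now
E
python3 st.py
```

```text
t 42.45 tcp [0.5628 0.0058 0.2291] yaw -23.01 tilt [ 0.007  0.    -1.   ] F [0.8 0.5 1. ] w 0.0364 q [ 0.13  0.49 -0.28  1.69  0.16  0.98 -0.6 ]
delta cm [-0.25  0.24  2.91]
t 42.45 phi -47.0 r mm 60.8 Frad 0.2 Fcw -0.9 Fz 1.0 z 0.2291 w 0.03643011654555314 q [ 0.13  0.49 -0.28  1.69  0.16  0.98 -0.6 ]
```

View pics/m6.png

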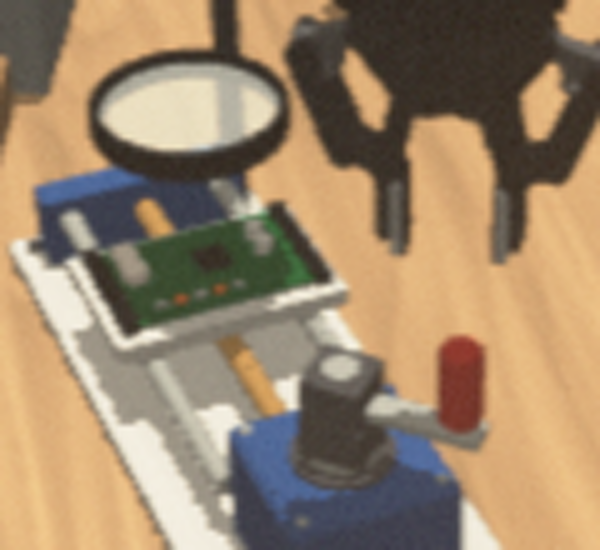

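The crank sits on the collar with its disc at crop (338,368). The knob is free, the fingers are clear, and the board is near the lens. Let it rest a second, check the seating height numerically, and hand in.

Request:
carry_out(delta_pos=[[0, 0, 0], [0, 0, 0], [0, 0, 0], [0, 0, 0], [0, 0, 0], [0, 0, 0], [0, 0, 0], [0, 0, 0]], rotation=[[0, 0, 0], [0, 0, 0], [0, 0, 0], [0, 0, 0], [0, 0, 0], [0, 0, 0], [0, 0, 0], [0, 0, 0]], hand=[0.15, 0.15, 0.15, 0.15, 0.15, 0.15, 0.15, 0.15])

```text
clock: 43.45
tcp_pos: [0.5608, 0.0054, 0.2244]
ee_rot: [0.98, -0.199, 0.0, -0.0]
force: [0.0, -0.1, -1.0]
width: 0.0367
```

```bash
python3 - <<'E'
from h import *
from station import arm
f=arm.grab_frame("side");g=arm.grab_frame("side")
print("motion",np.abs(f["pixels"].astype(int)-load("side5")["pixels"])[205:240,275:320].mean())
print("disc seen",(220+338.5/5-.5,140+368.5/5-.5),"expected",proj(f,[.5217,.0508,.135]),"if 4mm high",proj(f,[.5217,.0508,.139]))
print(arm.get_state()["force"]);print(arm.job_done())
E
```

```text
motion 1.8643386243386244
disc seen (287.2, 213.2) expected [287.86741582 213.55209878] if 4mm high [287.82587211 212.20783801]
[-0.17247658  0.09421151 -0.81654986]
the job is handed in; nothing more can be done
None
```

I seated the red-handled crank on the shaft, wound it clockwise until I felt the end stop, let go and handed the job in at about 43.5 s. No verdict was reported.

- **Seating:** the crank went down with under about 10 N of pressing force. It met the collar at the height expected from the geometry.
- **Winding:** I turned it by the free-spinning knob for about 2.8 turns, the last part in 12° steps. The drag at the handle stayed around 1 to 2 N until the stop.
- **Stop:** the resistance then rose to 6 N, and to 7.7 N after about 3 mm more, matching the stop's spring. That is well below the 18 N limit. I eased the handle back 5 mm before letting go.
- **Last checks:** the hub disc appears at pixel (287.2, 213.2), against (287.9, 213.6) expected for a fully seated crank. The picture showed no movement beyond noise. The fingers are well clear and the tool force is near zero.
- **Not measured:** I judged the carriage's final position only from the force at the stop, because 0.1 mm is too fine for the cameras. I did not check the bystanders in a final picture, but no unexpected contact force showed up along the way.

No check failed. The two cameras disagreed by 2 to 3 mm on the shaft's position, so I used the average.

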